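# Set a round-bottomed flask in its cork ring

### The job

Take the amber round-bottomed flask out of the white rack and set it gently in the cork ring on the worktop, so that it sits upright and centred in the ring with the ring flat on the worktop; do not drop it or press it down hard. Leave the clear flask standing in the rack.

Things in the scene. Friction and masses are not known exactly. Their poses are not given: they have to be found in the camera images.
- flask_amber: Loose round-bottomed flask of amber glass with a WHITE stopper, about 0.12 kg. Ball-shaped bulb 64 mm across; straight neck 24 mm across, 62 to 105 mm above the origin; stopper 23 mm across, fixed, up to 123 mm. Origin: lowest point of the bulb; +z up along the neck; yaw does not matter. Starts upright in one seat of the rack, lowest point 22 mm above the worktop. Grip the neck from above.
- flask_clear: Bystander: a flask of the same shape and size in colourless glass with a BLUE stopper, in the other seat of the rack. Origin: lowest point of the bulb, +z up the neck.
- cork_ring: Loose flat ring of brown cork lying on the worktop, 90 mm outside diameter, plain round bore 48 mm in diameter, 30 mm high, 0.06 kg. Origin: centre of its underside; +z up. When the flask sits in it, the flask's lowest point is on the ring's axis, 19 mm above the ring's underside.
- flask_rack: Fixed low white plastic rack, 84 x 220 x 32 mm, with two round seats (46 mm holes) for flasks at y = -65 and +65 mm in its own frame. Origin: centre of its underside; y along its length, z up.

How it is judged:
By the outcome, as a careful person would: the job done as asked, in the order asked, and still so for the second after the job is handed in, with the robot touching nothing.
It also fails if it takes over 40 s, if anything falls off the work surface, if the arm or the gripper's body presses on something with over 40 N, if the wrist force passes 120 N, or if a joint passes its speed limit or range.

### The arm

A 6-joint arm with a two-finger parallel gripper is mounted at the origin on a cart in front of the work surface, level with it; the furniture and walls round the work are solid. World frame = base frame: x ahead of the robot, y to its left, z up, the work surface at z = 0. Lengths are in m, angles in rad, forces in N, time in s.
With the tool pointing down it reaches from about 0.225 to 0.875 m from the base axis. Payload 3.4 kg.
Tool frame: the origin (TCP) lies on the centre line of the jaws, within the pads' length; the fingertips stand 22 mm ahead of it and the grasp point (between the pads) lies 3 mm ahead of it; z points along the fingers, y is the line along which they close (so a half turn about z gives the same grasp; the last joint's range is limited). The gripper opens to 85 mm and grips with 20 to 120 N. Pads are 22 mm wide; open, the fingers measure 114 mm over their backs; the gripper's body (76 mm by 85 mm) begins 54 mm behind the grasp point. The pads swing forward as they close: fully open they stand 13 mm farther back than shut.
Start: joints at [1.224, 0.276, 1.505, -0, 1.361, -0.121], TCP at [0.129, 0.56, 0.23] pointing down, gripper open.
Joint ranges: [-2.89, 2.89], [-0.75, 2.08], [0.22, 2.7], [-1.18, 4.32], [0.11, 2.71], [-2.7, 2.7]. Speed limits (rad/s): [2.57, 2.57, 3.14, 3.14, 3.14, 3.14].

### API

Orientations are given as a unit quaternion [w, x, y, z].
In Python, from rig import manip, status, get_image gives the robot as it stands (manip), with the cameras as plain functions and the readings (status).
- The arm moves only by the shell command python3 steer.py 'ROWS' [OPENING] [FORCE]. ROWS is rows parted by semicolons, their numbers by spaces, 1 to 5 of them, each of 4 numbers: dx, dy, dz in m, then a turn about the tool's z in rad; each row shifts and turns the commanded pose from where the row before left it, along the tool's axes as they then stand; what a row does not reach is not made up. A row lasts 1/12 s, in which the tool goes at most 0.0417 m and 0.125 rad, less where a joint would pass 70% of its speed; a pose out of reach is approached as far as the arm can. OPENING is the finger opening in m, set as the command begins (- or left out keeps the last). The fingers move at their own pace and stop on an object; FORCE is the grip in N (left out, the last holds). Time passes only in rows, so rows that do not move let the fingers close. It prints the time, the measured TCP pose, the force, the opening and the grip force at its end.
- status.get_state(): the state, without advancing time (a new reading comes with each control period).
- get_image(name): name is "side" or "top" or "wrist"; returns a dict with "img" (384x512x3 uint8, red, green, blue), "camera_matrix" (3x3 intrinsics, pixels), "k1" (the pictures are not rectified: a ray, as slopes to the right and down, at radius r is drawn at 1 + k1 r^2 times it, then the intrinsics apply), "T" (4x4, takes a point from camera to world coordinates); the wrist camera has in their place "hand_eye" (4x4, takes a point from camera to tool coordinates, whose origin is the TCP and whose axes are the flange's). Camera axes: x right, y down, z forward; pixel columns grow to the right and rows downward; lengths in m; the calibration is good to about 2 mm. A picture is of the moment at which its call begins: read the wrist's pose just before it. There is no depth.
- manip.sign_off(): hands the job in; it is judged then, once.
The state is a dict: "clock": time; "qpos": joint angles; "qd": joint speeds; "effort": joint torques, N m; "position": TCP position; "ee_rot": TCP orientation; "contact_force": force on the tool from outside, world axes, zero at the start; "moment": the same for the moment, N m; "width": finger opening in m; "gripper_force": force on a finger pad.
Only numpy, scipy, OpenCV 4.12 (cv2) and the standard library are available. Lean on these libraries where they do the work, as an engineer would, in place of code of your own. Each camera call takes 0.05 s, during which the arm holds its last target. There are 200 camera calls.

## Working session

There is one attempt and no reset: what is moved stays moved. The work goes in short steps, Python scripts to look and compute and a shell command to move; the robot and the scene stay as the last step left them, time stands still between calls to the robot, and variables do not carry over. Pictures are saved under pics/ and viewed, at most 12 in all, crops included, and the job is handed in when it is done.

```bash
ls; mkdir -p pics; cat > h.py <<'E'
import numpy as np, cv2
from scipy.spatial.transform import Rotation as R
from rig import manip, status, get_image
def Tt(s):
    q=np.array(s["ee_rot"]); T=np.eye(4); T[:3,:3]=R.from_quat(q[[1,2,3,0]]).as_matrix(); T[:3,3]=s["position"]; return T
def snap(n,f):
    s=status.get_state(); d=get_image(n)
    T=np.array(d["T"]) if "T" in d else Tt(s)@np.array(d["hand_eye"])
    cv2.imwrite("pics/"+f+".png",d["img"][...,::-1]); 
    np.savez("pics/"+f+".npz",T=T,K=d["camera_matrix"],k1=d["k1"]); return d
def ray(f,uv):
    z=np.load("pics/"+f+".npz"); K=z["K"]; k=float(z["k1"])
    p=cv2.undistortPoints(np.array([[uv]],float),K,np.array([k,0,0,0.]))[0,0]
    v=z["T"][:3,:3]@np.array([*p,1]); return z["T"][:3,3],v/np.linalg.norm(v)
def tri(*obs):
    A=np.zeros((3,3));b=np.zeros(3);rs=[ray(*o) for o in obs]
    for c,v in rs: M=np.eye(3)-np.outer(v,v);A+=M;b+=M@c
    X=np.linalg.solve(A,b); return X,[np.linalg.norm((np.eye(3)-np.outer(v,v))@(X-c)) for c,v in rs]
def proj(f,X):
    z=np.load("pics/"+f+".npz"); M=np.linalg.inv(z["T"])
    return cv2.projectPoints(np.atleast_2d(X).astype(float),cv2.Rodrigues(M[:3,:3])[0],M[:3,3],z["K"],np.array([float(z["k1"]),0,0,0]))[0][:,0]
def plane(f,uv,h):
    c,v=ray(f,uv); return c+v*(h-c[2])/v[2]
E
python3 - <<'E'
from h import *
np.set_printoptions(precision=4,suppress=True)
s=status.get_state();print(s)
for n in("side","top","wrist"):
    d=snap(n,n+"0");print(n,{k:v for k,v in d.items() if k!="img"})
E
```

```text
pics
rig.py
steer.py
{'clock': 0.0, 'qpos': array([ 1.224 ,  0.2766,  1.5062,  0.    ,  1.3607, -0.121 ]), 'qd': array([ 0.0002, -0.0005,  0.0001, -0.0006,  0.0005, -0.0004]), 'effort': array([  0.0009, -41.6775, -24.5812,  -0.    ,   0.011 ,   0.    ]), 'position': array([0.1285, 0.5599, 0.2289]), 'ee_rot': array([-0.0002,  0.1127,  0.9936, -0.0009]), 'contact_force': array([-0.3725, -0.3669, -0.5002]), 'moment': array([0.0043, 0.0725, 0.0381]), 'gripper_force': 0.0, 'width': 0.08552397818774334}
side {'camera_matrix': array([[365.3078,   0.    , 251.7981],
       [  0.    , 365.3078, 189.3075],
       [  0.    ,   0.    ,   1.    ]]), 'k1': -0.03814435745591048, 'T': array([[-0.9852, -0.1137,  0.128 ,  0.4105],
       [-0.1705,  0.5812, -0.7957,  0.6923],
       [ 0.0161, -0.8058, -0.592 ,  0.5728],
       [ 0.    ,  0.    ,  0.    ,  1.    ]])}
top {'camera_matrix': array([[484.363 ,   0.    , 253.8573],
       [  0.    , 484.363 , 184.38  ],
       [  0.    ,   0.    ,   1.    ]]), 'k1': -0.14091853608005528, 'T': array([[-0.1008, -0.9714,  0.2148,  0.2764],
       [-0.9949,  0.0997, -0.0162,  0.0194],
       [-0.0057, -0.2153, -0.9765,  1.1382],
       [ 0.    ,  0.    ,  0.    ,  1.    ]])}
wrist {'camera_matrix': array([[293.9177,   0.    , 257.0302],
       [  0.    , 293.9177, 194.5456],
       [  0.    ,   0.    ,   1.    ]]), 'k1': 0.014610315613386262, 'hand_eye': array([[ 0.0003, -0.9558, -0.2939,  0.0749],
       [ 1.    ,  0.0001,  0.0007, -0.0003],
       [-0.0006, -0.2939,  0.9558, -0.1433],
       [ 0.    ,  0.    ,  0.    ,  1.    ]])}
```

View pics/top0.png

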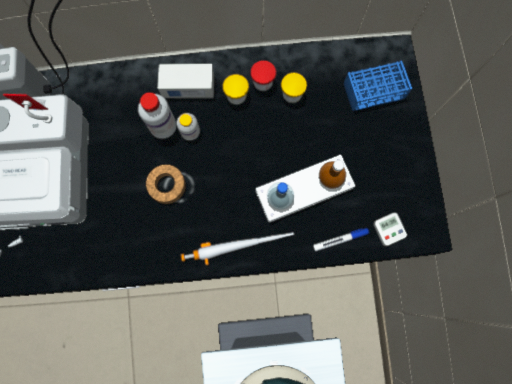

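View pics/side0.png

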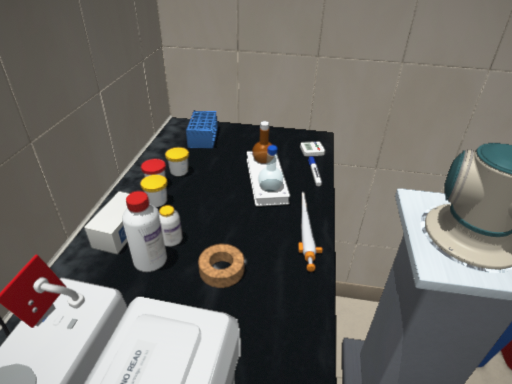

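The top view shows the amber flask at about (333,174) in the rack's right seat, the clear flask at (281,197) and the cork ring at (166,184). The side view shows the amber stopper at about (264,126) and the ring at (222,265). I'll enlarge both.

```bash
python3 - <<'E'
from h import *
t=cv2.imread("pics/top0.png");s=cv2.imread("pics/side0.png")
z=lambda i,x,y,w,h,k:cv2.resize(i[y:y+h,x:x+w],None,fx=k,fy=k,interpolation=cv2.INTER_CUBIC)
a=np.hstack([z(t,250,150,110,75,3.6363)[:270,:400],z(t,136,150,66,45,6.06)[:270,:399]])
b=np.hstack([z(s,235,110,66,50,6.06)[:300,:400],z(s,180,230,80,60,5)[:300,:399]])
w=799;a=a[:,:w];b=b[:,:w]
cv2.imwrite("pics/crop1.png",np.vstack([a,b]))
E
```

```text
(no output)
```

View pics/crop1.png

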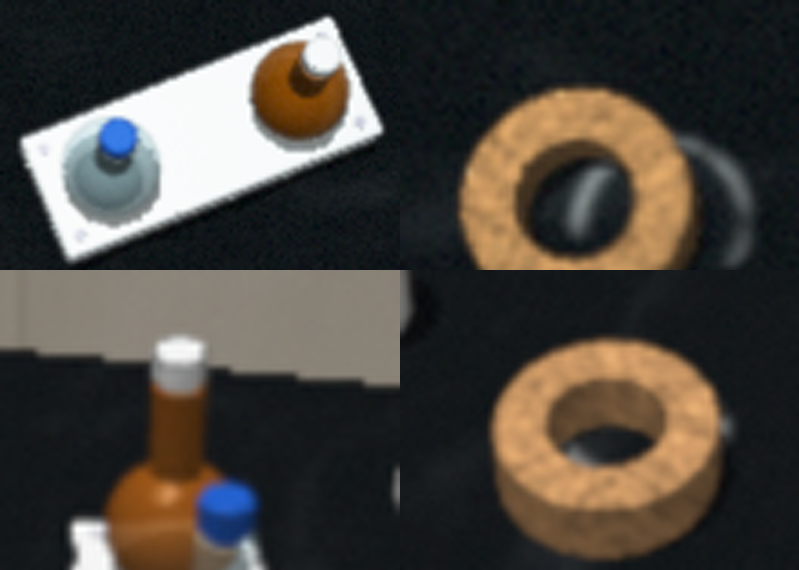

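The crops show the amber stopper top at about (338.6,163.9) in top and (264.7,122.5) in side. The ring's top-face centre is at about (165,182.7) in top and (221.3,260.6) in side. A pale circle is printed on the worktop beside the ring. I'll triangulate these points.

```bash
python3 - <<'E'
from h import *
np.set_printoptions(precision=4,suppress=True)
print("stopper",tri(("top0",(338.6,163.9)),("side0",(264.7,122.5))))
print("blue",tri(("top0",(250+118/3.636,150+133/3.636)),("side0",(235+228/6.06,110+(492-270)/6.06))))
print("ring top",tri(("top0",(165,182.7)),("side0",(221.3,260.6))))
print("ring30",plane("top0",(165,182.7),.03))
print("stop145",plane("top0",(338.6,163.9),.145))
c=[plane("top0",(250+x/3.636,150+y/3.636),.032)[:2] for x,y in((331,18),(382,130),(70,260),(22,142))]
print("rack",np.array(c),np.mean(c,0))
E
```

```text
stopper (array([ 0.5203, -0.1806,  0.1461]), [np.float64(0.0002615775356241337), np.float64(0.00026157753562420464)])
blue (array([ 0.4835, -0.0561,  0.147 ]), [np.float64(0.00011666146061540794), np.float64(0.00011666146061548568)])
ring top (array([0.5462, 0.2093, 0.0295]), [np.float64(0.00043283520352707785), np.float64(0.0004328352035274487)])
ring30 [0.5456 0.2092 0.03  ]
stop145 [ 0.5208 -0.1809  0.145 ]
rack [[ 0.5699 -0.2126]
 [ 0.4921 -0.2351]
 [ 0.429  -0.0253]
 [ 0.5081 -0.0029]] [ 0.4998 -0.119 ]
```

```bash
r='-0.026 -0.03 0 0'; python3 steer.py '-0.026 -0.03 0 0;-0.026 -0.03 0 0;-0.026 -0.03 0 0;-0.026 -0.03 0 0;-0.026 -0.03 0 0' 0.085; python3 steer.py '-0.026 -0.03 0 0;-0.026 -0.03 0 0;-0.026 -0.03 0 0;-0.026 -0.03 0 0;-0.026 -0.03 0 0'
```

```text
clock: 0.57
position: [0.2221, 0.3834, 0.2295]
ee_rot: [0.0, 0.112, 0.994, -0.0]
contact_force: [2.1, -0.1, 0.2]
width: 0.0852
gripper_force: 0.0
clock: 0.98
position: [0.3151, 0.2081, 0.2298]
ee_rot: [0.0, 0.112, 0.994, 0.0]
contact_force: [0.7, -0.2, -0.6]
width: 0.0851
gripper_force: 0.0
```

```bash
python3 steer.py '-0.026 -0.03 0 0;-0.026 -0.03 0 0;-0.026 -0.03 0 0;-0.026 -0.03 0 0;-0.026 -0.03 0 0'; python3 steer.py '-0.026 -0.03 0 0;-0.026 -0.03 0 0;-0.026 -0.03 0 0;-0.026 -0.03 0 0;-0.026 -0.03 0 0'; python3 steer.py '-0.014 -0.016 0 0;0 0 0 0;0 0 0 0'
python3 - <<'E'
from h import *
snap("wrist","w1");T=Tt(status.get_state())
for g in((.5205,-.1807,.145),(.5205,-.1807,.113)):
    print((np.linalg.inv(T)@np.array([*g,1])).round(4),proj("w1",g))
E
```

```text
clock: 1.4
position: [0.4083, 0.0326, 0.2298]
ee_rot: [0.0, 0.113, 0.994, 0.0]
contact_force: [1.3, -0.0, 0.3]
width: 0.0849
gripper_force: 0.0
clock: 1.82
position: [0.5015, -0.1427, 0.2295]
ee_rot: [-0.0, 0.113, 0.994, 0.0]
contact_force: [0.7, 0.6, 0.9]
width: 0.0853
gripper_force: 0.0
clock: 2.07
position: [0.5112, -0.1603, 0.2289]
ee_rot: [-0.001, 0.114, 0.994, 0.001]
contact_force: [-0.3, 1.1, -0.5]
width: 0.0851
gripper_force: 0.0
[-0.0146 -0.0188  0.0841  1.    ] [[235.66692033 216.37850023]]
[-0.0147 -0.0189  0.1161  1.    ] [[238.00569655 203.90272727]]
```

View pics/w1.png

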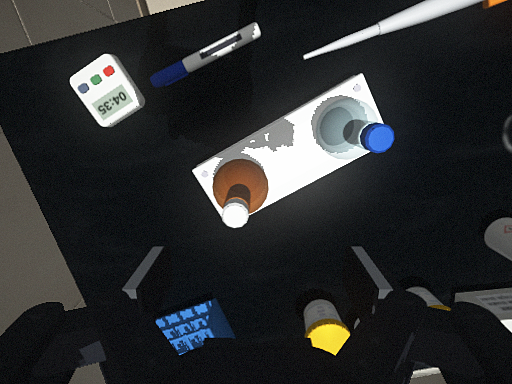

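Wrist view: the amber stopper is at (235.5,215), against a prediction of (235.7,216.4), so the position is confirmed. I'll align and then descend.

```bash
python3 steer.py '-0.0146 -0.0188 0 0;0 0 0.02 0;0 0 0.025 0;0 0 0.02 0;0 0 0 0'; python3 steer.py '0 0 0 0'; python3 - <<'E'
from h import *
snap("wrist","w2");T=Tt(status.get_state())
for g in((.5205,-.1807,.145),(.5205,-.1807,.113)):
    print((np.linalg.inv(T)@np.array([*g,1])).round(4),proj("w2",g))
E
```

```text
clock: 2.53
position: [0.5177, -0.178, 0.1611]
ee_rot: [-0.004, 0.112, 0.994, 0.002]
contact_force: [-0.1, 0.7, 0.7]
width: 0.0852
gripper_force: 0.0
clock: 2.62
position: [0.5201, -0.1794, 0.1644]
ee_rot: [-0.001, 0.112, 0.994, 0.001]
contact_force: [0.5, -0.4, 0.2]
width: 0.085
gripper_force: 0.0
[ 6.00e-04 -8.00e-04  2.06e-02  1.00e+00] [[255.37267455 235.01502355]]
[ 6.00e-04 -8.00e-04  5.26e-02  1.00e+00] [[255.54439255 215.90128436]]
```

View pics/w2.png

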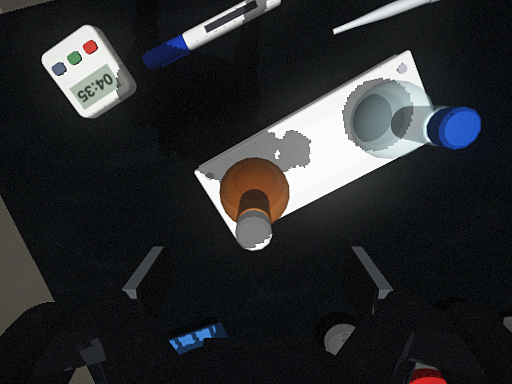

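The stopper at about (254,232) agrees with the prediction (255,235) and lies midway between the fingers. I'll descend and grip.

```bash
python3 steer.py '0 0 0.018 0;0 0 0.018 0;0 0 0.016 0;0 0 0 0;0 0 0 0'; python3 steer.py '0 0 0 0;0 0 0 0;0 0 0 0;0 0 0 0;0 0 0 0' 0.015 30;python3 steer.py '0 0 0 0;0 0 0 0;0 0 0 0;0 0 0 0'
```

```text
clock: 3.08
position: [0.5217, -0.1809, 0.1139]
ee_rot: [0.001, 0.112, 0.994, -0.0]
contact_force: [0.3, 0.5, -0.2]
width: 0.0848
gripper_force: 0.0
clock: 3.5
position: [0.5216, -0.1812, 0.1133]
ee_rot: [0.0, 0.113, 0.994, -0.0]
contact_force: [-0.1, -0.2, 0.5]
width: 0.0252
gripper_force: 0.3
clock: 3.83
position: [0.5216, -0.1815, 0.1133]
ee_rot: [0.0, 0.113, 0.994, -0.0]
contact_force: [-0.4, -1.6, 3.9]
width: 0.0226
gripper_force: 29.3
```

```bash
python3 steer.py '0 0 -0.01 0;0 0 -0.025 0;0 0 -0.035 0;0 0 -0.035 0;0 0 -0.035 0'; python3 steer.py '0 0 -0.01 0;0 0 0 0;0 0 0 0;0 0 0 0';  python3 - <<'E'
from h import *
snap("wrist","w3");snap("top","t3");snap("side","s3");T=Tt(status.get_state())
print((np.linalg.inv(T)@np.array([.546,.2093,T[2,3],1])).round(4))
t=cv2.imread("pics/w3.png")[100:384,120:390];s=cv2.imread("pics/s3.png")[0:284,120:390]
cv2.imwrite("pics/crop3.png",np.hstack([cv2.resize(t,None,fx=1.45,fy=2) if 0 else cv2.resize(t,(398,418)),cv2.resize(s,(398,418))]))
E
```

```text
clock: 4.25
position: [0.5206, -0.1804, 0.254]
ee_rot: [-0.001, 0.113, 0.994, 0.001]
contact_force: [1.9, -0.2, -2.0]
width: 0.0224
gripper_force: 29.6
clock: 4.58
position: [0.52, -0.1804, 0.2606]
ee_rot: [-0.002, 0.113, 0.994, 0.001]
contact_force: [-0.1, -1.2, -1.8]
width: 0.0228
gripper_force: 29.6
[6.230e-02 3.857e-01 7.000e-04 1.000e+00]
```

View pics/crop3.png

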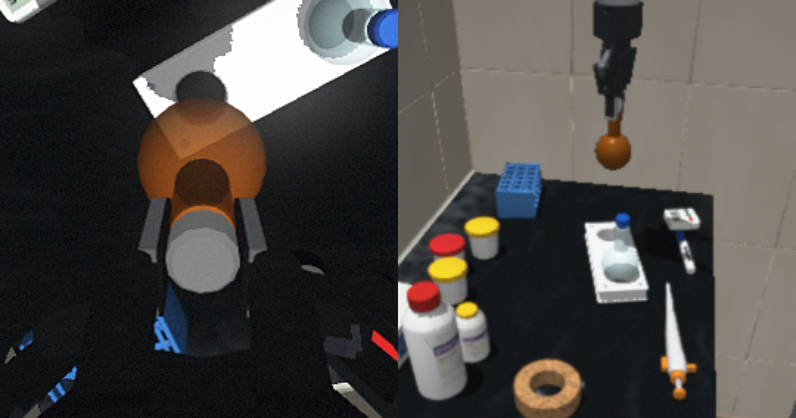

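The flask is held by the neck and hangs straight (bulb at about (612,152) in the right half). The clear flask stays in the rack. I'll carry it over the ring.

```bash
python3 steer.py '0.003 0.018 0 0;0.005 0.03 0 0;0.006 0.038 0 0;0.006 0.038 0 0;0.006 0.038 0 0'; python3 steer.py '0.006 0.038 0 0;0.006 0.038 0 0;0.006 0.038 0 0;0.006 0.038 0 0;0.006 0.035 0 0';python3 steer.py '0.005 0.025 0 0;0.003 0.012 0 0;0 0 0 0;0 0 0 0;0 0 0 0'; python3 - <<'E'
from h import *
snap("wrist","w4");snap("top","t4");snap("side","s4");T=Tt(status.get_state())
print((np.linalg.inv(T)@np.array([.546,.2093,T[2,3],1])).round(4),T[:3,3])
for f in("t4","s4"):print(proj(f,[T[:3,3]-[0,0,.15],T[:3,3]-[0,0,.06]]))
z=lambda n,x,y,w,h:cv2.resize(cv2.imread("pics/%s.png"%n)[y:y+h,x:x+w],(399,399*h//w),interpolation=cv2.INTER_CUBIC)
cv2.imwrite("pics/crop4.png",np.vstack([np.hstack([z("w4",120,100,270,190),z("s4",120,100,270,190)]),np.hstack([z("t4",90,100,160,120),z("t4",130,140,80,60)])]))
E
```

```text
clock: 5.15
position: [0.5316, -0.016, 0.2615]
ee_rot: [-0.001, 0.113, 0.994, 0.0]
contact_force: [0.2, 0.6, -2.3]
width: 0.0225
gripper_force: 29.7
clock: 5.57
position: [0.5442, 0.1738, 0.2615]
ee_rot: [-0.001, 0.112, 0.994, -0.0]
contact_force: [0.5, -1.2, -0.6]
width: 0.0225
gripper_force: 29.6
clock: 5.98
position: [0.5452, 0.208, 0.2623]
ee_rot: [-0.0, 0.113, 0.994, -0.001]
contact_force: [-0.3, -0.5, -0.1]
width: 0.0221
gripper_force: 29.7
[-2.0e-04  1.5e-03 -0.0e+00  1.0e+00] [0.54546733 0.20787545 0.26284613]
[[158.63614901 174.42807759]
 [149.87075418 163.90894824]]
[[220.52555281 229.13449534]
 [218.68327995 189.97081341]]
```

View pics/crop4.png

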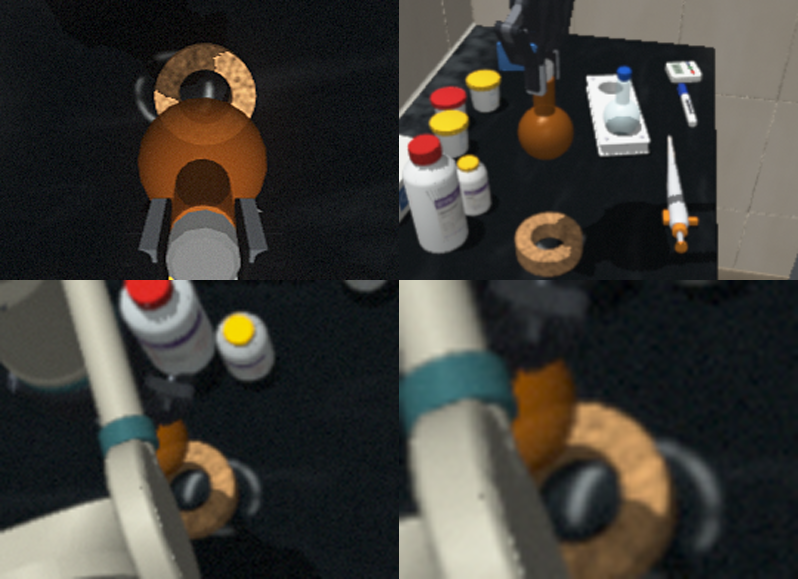

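The side view has the bulb centre at (219.5,188.6) against a predicted (218.7,190) for an upright hold. The ring hasn't moved. I'll descend to about 20 mm above the seat and check again.

```bash
python3 steer.py '0 0.0015 0.02 0;0 0 0.035 0;0 0 0.035 0;0 0 0.025 0;0 0 0.015 0';python3 steer.py '0 0 0 0;0 0 0 0;0 0 0 0'; python3 - <<'E'
from h import *
snap("wrist","w5");snap("side","s5");T=Tt(status.get_state())
print((np.linalg.inv(T)@np.array([.546,.2093,T[2,3],1])).round(4),T[:3,3])
print(proj("s5",[T[:3,3]-[0,0,.0585]]))
z=lambda n,x,y,w,h:cv2.resize(cv2.imread("pics/%s.png"%n)[y:y+h,x:x+w],(399,399*h//w),interpolation=cv2.INTER_CUBIC)
cv2.imwrite("pics/crop5.png",np.hstack([z("w5",150,80,220,210),z("s5",170,180,110,105)]))
E
```

```text
clock: 6.55
position: [0.5438, 0.2091, 0.1297]
ee_rot: [-0.002, 0.113, 0.994, -0.001]
contact_force: [-0.4, -0.1, -1.9]
width: 0.0224
gripper_force: 29.7
clock: 6.8
position: [0.547, 0.2106, 0.1343]
ee_rot: [0.001, 0.113, 0.994, 0.0]
contact_force: [0.4, 0.9, -0.4]
width: 0.0225
gripper_force: 29.6
[ 6.0e-04 -1.9e-03 -0.0e+00  1.0e+00] [0.54704891 0.21096971 0.13472567]
[[220.00700324 244.358805  ]]
```

View pics/crop5.png

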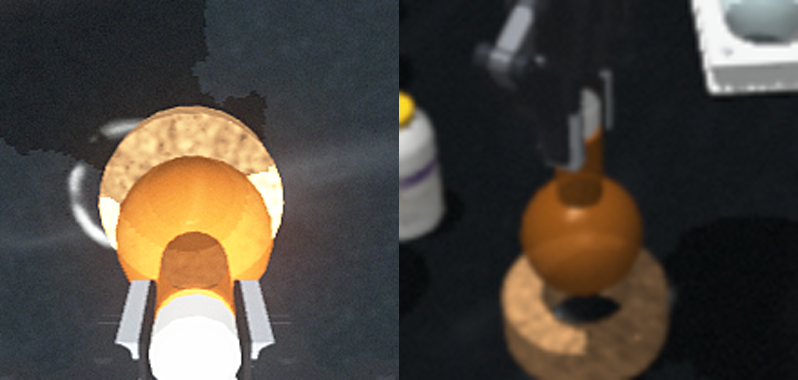

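The side view has the bulb at (220.2,244.5) against a predicted (220.0,244.4). The wrist view puts the ring centre at crop column 192 and the bulb at 195, so the flask is about 1.5 mm too far along +y. I'll correct that and lower slowly.

```bash
python3 steer.py '0.0003 -0.0015 0.004 0;0 0 0.006 0;0 0 0.005 0;0 0 0.003 0;0 0 0 0';python3 steer.py '0 0 0 0;0 0 0.001 0;0 0 0.001 0'; python3 steer.py '0 0 0.001 0;0 0 0 0'; python3 steer.py '0 0 0.001 0;0 0 0 0'
```

```text
clock: 7.32
position: [0.5448, 0.2095, 0.1141]
ee_rot: [-0.0, 0.113, 0.994, -0.0]
contact_force: [-0.3, 0.6, -1.5]
width: 0.0222
gripper_force: 29.8
clock: 7.57
position: [0.5454, 0.2096, 0.1131]
ee_rot: [0.0, 0.113, 0.994, 0.0]
contact_force: [0.7, -0.2, 2.6]
width: 0.0224
gripper_force: 30.0
clock: 7.73
position: [0.5458, 0.2096, 0.1122]
ee_rot: [0.001, 0.113, 0.994, 0.0]
contact_force: [0.4, 0.0, 1.0]
width: 0.0225
gripper_force: 29.9
clock: 7.9
position: [0.5463, 0.2096, 0.1118]
ee_rot: [0.001, 0.113, 0.994, 0.0]
contact_force: [2.0, -1.3, 4.2]
width: 0.0226
gripper_force: 30.4
```

```bash
python3 steer.py '0 0 0 0;0 0 0 0'; python3 steer.py '0 0 0.0005 0;0 0 0 0;0 0 0 0'; python3 steer.py '0 0 0 0;0 0 0 0'; python3 - <<'E'
from h import *
snap("side","s6");T=Tt(status.get_state())
print(T[:3,3],proj("s6",[T[:3,3]-[0,0,.0585],[.546,.2093,.051]]))
z=lambda n,x,y,w,h:cv2.resize(cv2.imread("pics/%s.png"%n)[y:y+h,x:x+w],(500,500*h//w),interpolation=cv2.INTER_CUBIC)
cv2.imwrite("pics/crop6.png",z("s6",170,190,110,105))
E
```

```text
clock: 8.07
position: [0.5462, 0.2096, 0.1117]
ee_rot: [0.001, 0.113, 0.994, 0.0]
contact_force: [2.6, -0.8, 5.1]
width: 0.0225
gripper_force: 30.4
clock: 8.32
position: [0.5464, 0.2096, 0.1116]
ee_rot: [0.002, 0.113, 0.994, 0.0]
contact_force: [1.3, -0.7, 6.7]
width: 0.0223
gripper_force: 30.6
clock: 8.48
position: [0.5464, 0.2096, 0.1116]
ee_rot: [0.002, 0.113, 0.994, 0.0]
contact_force: [1.7, -2.2, 7.5]
width: 0.0221
gripper_force: 30.6
[0.54644728 0.20955442 0.11163507] [[220.91240426 252.38498279]
 [221.20511919 253.09196439]]
```

View pics/crop6.png

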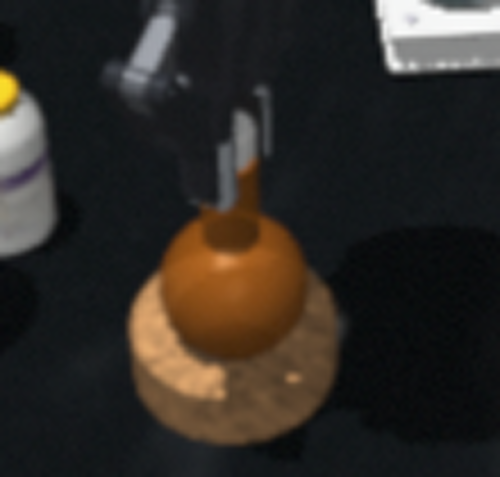

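The bulb is at (221.5,252.7), against (221.2,253.1) for a seated flask, and the contact force is light at about 7 N. It's seated, so I'll relieve the load and open gradually.

```bash
python3 steer.py '0 0 -0.0007 0;0 0 0 0;0 0 0 0'; python3 steer.py '0 0 0 0;0 0 0 0;0 0 0 0' 0.027 20;python3 steer.py '0 0 0 0;0 0 0 0' 0.035; python3 steer.py '0 0 0 0;0 0 0 0;0 0 0 0;0 0 0 0' 0.07
```

```text
clock: 8.78
position: [0.546, 0.2096, 0.1118]
ee_rot: [0.001, 0.113, 0.994, 0.0]
contact_force: [1.7, -0.3, 5.5]
width: 0.0222
gripper_force: 30.3
clock: 9.03
position: [0.5438, 0.2094, 0.1101]
ee_rot: [-0.001, 0.113, 0.994, -0.0]
contact_force: [-0.5, 0.6, -0.7]
width: 0.027
gripper_force: 0.0
clock: 9.2
position: [0.5444, 0.2095, 0.1104]
ee_rot: [-0.001, 0.113, 0.994, -0.0]
contact_force: [-0.7, -0.8, 0.2]
width: 0.0349
gripper_force: 0.0
clock: 9.53
position: [0.545, 0.2095, 0.111]
ee_rot: [-0.0, 0.113, 0.994, 0.0]
contact_force: [0.5, -0.3, 0.1]
width: 0.0702
gripper_force: 0.0
```

```bash
python3 steer.py '0 0 -0.012 0;0 0 -0.03 0;0 0 -0.035 0;0 0 -0.035 0;0 0 -0.035 0'; python3 steer.py '0.03 0 -0.01 0;0.038 0 0 0;0.038 0 0 0;0.03 0 0 0;0 0 0 0'; python3 steer.py '0 0 0 0;0 0 0 0;0 0 0 0;0 0 0 0;0 0 0 0'; python3 - <<'E'
from h import *
snap("wrist","w7");snap("side","s7");snap("top","t7")
for f in("s7","w7","t7"):print(f,proj(f,[[.546,.2093,.051],[.546,.2093,.142],[.546,.2093,.03]]).round(1).tolist())
z=lambda n,x,y,w,h:cv2.resize(cv2.imread("pics/%s.png"%n)[y:y+h,x:x+w],(399,399*h//w),interpolation=cv2.INTER_CUBIC)
c=proj("w7",[.546,.2093,.06])[0].astype(int)
x0,y0=max(c[0]-70,0),max(c[1]-75,0);print(x0,y0)
cv2.imwrite("pics/crop7.png",np.hstack([z("w7",x0,y0,150,150),z("s7",165,185,120,120)]))
E
```

```text
clock: 9.95
position: [0.5447, 0.2094, 0.2595]
ee_rot: [-0.0, 0.113, 0.994, -0.0]
contact_force: [0.4, -0.7, -0.1]
width: 0.07
gripper_force: 0.0
clock: 10.37
position: [0.4064, 0.2405, 0.2686]
ee_rot: [-0.002, 0.111, 0.994, 0.0]
contact_force: [-0.7, -0.7, -0.4]
width: 0.0702
gripper_force: 0.0
clock: 10.78
position: [0.4135, 0.2398, 0.2676]
ee_rot: [-0.0, 0.113, 0.994, -0.0]
contact_force: [-1.4, 0.7, 0.2]
width: 0.0698
gripper_force: 0.0
s7 [[221.2, 253.1], [219.5, 217.6], [221.6, 260.5]]
w7 [[257.2, 264.0], [257.3, 307.7], [257.2, 256.4]]
t7 [[163.3, 180.5], [155.3, 171.0], [164.9, 182.5]]
187 192
```

View pics/crop7.png

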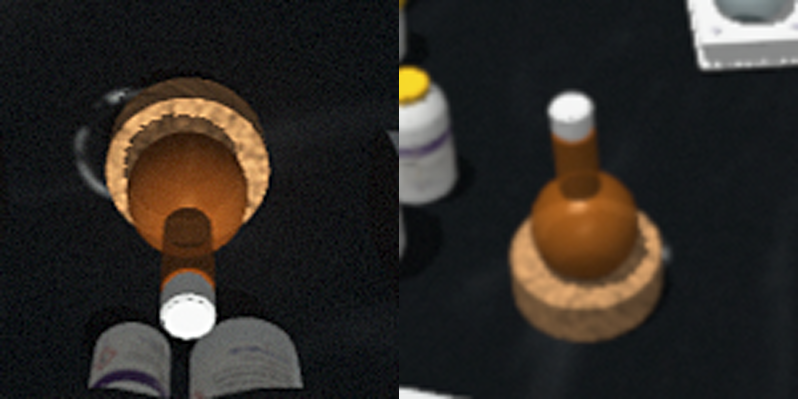

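The arm is clear, and the flask stands in the ring with the ring flat. The stopper is at about (216.7,215.1) in side and (257.7,310.8) in wrist, which suggests a slight lean toward +x. I'll quantify it.

```bash
python3 - <<'E'
from h import *
np.set_printoptions(precision=4,suppress=True)
w=lambda x,y:("w7",(187+x*.376,192+y*.376)); s=lambda x,y:("s7",(165+(x-399)*.3008,185+y*.3008))
a=tri(w(187,316),s(571,101));b=tri(w(188,187),s(584,224));print("stopper",a,"bulb",b)
d=a[0]-b[0];print("lean deg",np.degrees(np.arctan2(np.hypot(*d[:2]),d[2])),d)
for n in("s7","t7","w7"):
    i=cv2.imread("pics/%s.png"%n); p=proj(n,[.548,.2093,.142])[0]
    m=(i.min(2)>110).astype(np.uint8); k,l,st,c=cv2.connectedComponentsWithStats(m)
    j=[q for q in range(1,k) if np.hypot(*(c[q]-p))<25 and st[q,4]>8]; print(n,p,[(c[q],st[q]) for q in j])
ring=tri(w(187,163),s(586,250));print("ring",ring)
E
```

```text
stopper (array([0.5502, 0.2081, 0.144 ]), [np.float64(0.0015912635860267812), np.float64(0.0015912635860268658)]) bulb (array([0.5454, 0.2099, 0.0518]), [np.float64(0.0020214293913934766), np.float64(0.00202142939139332)])
lean deg 3.204141517168968 [ 0.0048 -0.0018  0.0922]
s7 [218.3988 217.4824] [(array([216.2013, 219.2148]), array([210, 213,  13,  14, 149], dtype=int32))]
t7 [155.2328 170.1369] [(array([155.2421, 168.9263]), array([150, 164,  11,  11,  95], dtype=int32))]
w7 [257.6639 309.2281] [(array([257.2337, 310.2955]), array([247, 302,  21,  18, 291], dtype=int32))]
ring (array([0.5445, 0.2096, 0.0289]), [np.float64(0.0026781324688224728), np.float64(0.002678132468822506)])
```

The flask leans about 3° toward +x, because the pads let it swing about their closing axis. Regripping with the jaws turned 90° will square it up. First I'll check clearances and the last joint's range.

```bash
python3 - <<'E'
from h import *
np.set_printoptions(precision=4,suppress=True)
s=status.get_state();T=Tt(s);print(s["qpos"],T[:3,:2].T)
for p in((165,138),(150,134),(190,139)):print(plane("top0",p,0))
for g in((.5475,.209),):print((np.linalg.inv(T)@np.array([*g,T[2,3],1])).round(4))
E
```

```text
[ 0.3802  0.1072  1.6297  0.0001  1.4052 -0.9642] [[-0.9745  0.2245  0.0005]
 [ 0.2245  0.9745 -0.0002]]
[0.6662 0.2076 0.    ]
[ 0.6808  0.2446 -0.    ]
[0.657  0.1458 0.    ]
[-0.138   0.0002 -0.0001  1.    ]
```

```bash
python3 steer.py '0 0 0 0.12;0 0 0 0.12;0 0 0 0.12;0 0 0 0.12;0 0 0 0.12'; python3 steer.py '0 0 0 0.12;0 0 0 0.12;0 0 0 0.12;0 0 0 0.12;0 0 0 0.12'; python3 steer.py '0 0 0 0.12;0 0 0 0.024;0 0 0 0;0 0 0 0' 0.05;python3 - <<'E'
from h import *
np.set_printoptions(precision=4,suppress=True)
s=status.get_state();T=Tt(s);print(s["qpos"],T[:3,:2].T)
print((np.linalg.inv(T)@np.array([.548,.209,.113,1])).round(4))
E
```

```text
clock: 11.35
position: [0.4127, 0.2399, 0.2679]
ee_rot: [-0.0, 0.404, 0.915, -0.0]
contact_force: [-0.0, -0.6, 0.1]
width: 0.0703
gripper_force: 0.0
clock: 11.77
position: [0.4127, 0.2399, 0.2679]
ee_rot: [-0.0, 0.656, 0.754, -0.0]
contact_force: [-0.5, -0.6, -0.6]
width: 0.07
gripper_force: 0.0
clock: 12.1
position: [0.4126, 0.2399, 0.268]
ee_rot: [-0.0, 0.706, 0.708, 0.0]
contact_force: [0.9, -0.6, 0.3]
width: 0.0501
gripper_force: 0.0
[0.3807 0.1064 1.63   0.0001 1.4052 0.3775] [[-0.0032  1.      0.0001]
 [ 1.      0.0032 -0.0001]]
[-0.0314  0.1353  0.1549  1.    ]
```

```bash
python3 steer.py '-0.008 0.033 0 0;-0.008 0.036 0 0;-0.008 0.036 0 0;-0.0074 0.0303 0 0;0 0 0 0'; python3 steer.py '0 0 0 0;0 0 0 0;0 0 0.02 0;0 0 0.02 0;0 0 0 0'; python3 steer.py '0 0 0 0;0 0 0 0'
```

```text
clock: 12.52
position: [0.5539, 0.2069, 0.2668]
ee_rot: [0.002, 0.707, 0.707, 0.001]
contact_force: [0.9, -0.1, 0.4]
width: 0.0496
gripper_force: 0.0
clock: 12.93
position: [0.544, 0.2086, 0.2248]
ee_rot: [-0.002, 0.706, 0.708, -0.003]
contact_force: [-0.2, -0.6, -0.9]
width: 0.0503
gripper_force: 0.0
clock: 13.1
position: [0.5476, 0.2092, 0.2293]
ee_rot: [0.0, 0.706, 0.708, 0.001]
contact_force: [0.2, -0.0, 0.6]
width: 0.0501
gripper_force: 0.0
```

```bash
python3 steer.py '0 0 0.012 0;0 0 0.018 0;0 0 0.018 0;0 0 0.018 0;0 0 0.018 0'; python3 steer.py '0 0 0.014 0;0 0 0.01 0;0 0 0.006 0;0 0 0.002 0;0 0 0 0';python3 steer.py '0 0 0 0;0 0 0 0;0 0 0 0;0 0 0 0' 0.03 20; python3 steer.py '0 0 0 0;0 0 0 0;0 0 0 0;0 0 0 0' 0.02; python3 steer.py '0 0 0 0;0 0 0 0;0 0 0 0;0 0 0 0'
```

```text
clock: 13.52
position: [0.5487, 0.2092, 0.1452]
ee_rot: [0.001, 0.707, 0.708, 0.002]
contact_force: [-0.1, -0.3, 0.2]
width: 0.0496
gripper_force: 0.0
clock: 13.93
position: [0.5482, 0.2089, 0.1125]
ee_rot: [0.0, 0.707, 0.708, 0.0]
contact_force: [0.8, -0.3, 0.2]
width: 0.05
gripper_force: 0.0
clock: 14.27
position: [0.5482, 0.2088, 0.1126]
ee_rot: [0.0, 0.707, 0.707, 0.001]
contact_force: [-0.2, 0.1, -0.2]
width: 0.0302
gripper_force: 0.0
clock: 14.6
position: [0.5481, 0.2088, 0.1123]
ee_rot: [0.0, 0.707, 0.707, 0.0]
contact_force: [-0.5, 0.0, 2.6]
width: 0.0227
gripper_force: 19.6
clock: 14.93
position: [0.5481, 0.2088, 0.1122]
ee_rot: [0.0, 0.707, 0.707, 0.0]
contact_force: [0.5, 0.1, 2.3]
width: 0.0231
gripper_force: 19.7
```

```bash
python3 steer.py '0 0 0 0;0 0 0 0;0 0 0 0;0 0 0 0' 0.027; python3 steer.py '0 0 0 0;0 0 0 0;0 0 0 0;0 0 0 0' 0.05; python3 steer.py '0 0 -0.008 0;0 0 -0.025 0;0 0 -0.035 0;0 0 -0.035 0;0 0 -0.035 0';  python3 steer.py '0 -0.02 -0.015 0;0.008 -0.036 0 0;0.008 -0.036 0 0;0.008 -0.036 0 0;0.006 -0.01 0 0'; python3 steer.py '0 0 0 0;0 0 0 0;0 0 0 0;0 0 0 0;0 0 0 0'; python3 - <<'E'
from h import *
snap("wrist","w8");snap("side","s8");snap("top","t8")
c=proj("w8",[.547,.209,.07])[0].astype(int);x0,y0=max(c[0]-75,0),max(c[1]-75,0);x0=min(x0,362);y0=min(y0,234);print(x0,y0)
z=lambda n,x,y,w,h:cv2.resize(cv2.imread("pics/%s.png"%n)[y:y+h,x:x+w],(399,399*h//w),interpolation=cv2.INTER_CUBIC)
cv2.imwrite("pics/crop8.png",np.hstack([z("w8",x0,y0,150,150),z("s8",165,185,120,120)]))
for n in("s8","t8","w8"):
    i=cv2.imread("pics/%s.png"%n); p=proj(n,[.548,.2093,.142])[0]
    m=(i.min(2)>110).astype(np.uint8); k,l,st,c=cv2.connectedComponentsWithStats(m)
    print(n,[(c[q],st[q]) for q in range(1,k) if np.hypot(*(c[q]-p))<25 and st[q,4]>8],proj(n,[.547,.209,.142]))
E
```

```text
clock: 15.27
position: [0.5475, 0.2087, 0.1117]
ee_rot: [-0.0, 0.707, 0.707, -0.0]
contact_force: [-0.3, -0.1, 0.3]
width: 0.027
gripper_force: 0.0
clock: 15.6
position: [0.5478, 0.2087, 0.112]
ee_rot: [-0.0, 0.707, 0.707, 0.0]
contact_force: [-0.1, -0.4, -0.9]
width: 0.0501
gripper_force: 0.0
clock: 16.02
position: [0.5475, 0.2086, 0.2521]
ee_rot: [-0.0, 0.707, 0.707, 0.0]
contact_force: [-0.0, 0.6, -0.6]
width: 0.0499
gripper_force: 0.0
clock: 16.43
position: [0.4043, 0.2385, 0.266]
ee_rot: [-0.001, 0.706, 0.708, -0.001]
contact_force: [0.0, -1.0, -0.6]
width: 0.0498
gripper_force: 0.0
clock: 16.85
position: [0.411, 0.2383, 0.2648]
ee_rot: [0.0, 0.707, 0.707, -0.0]
contact_force: [-0.0, -0.0, 0.7]
width: 0.0501
gripper_force: 0.0
295 119
s8 [(array([217.76315789, 219.38815789]), array([211, 213,  14,  14, 152], dtype=int32))] [[218.97993216 217.44426128]]
t8 [(array([155.26041667, 170.30208333]), array([150, 165,  11,  11,  96], dtype=int32))] [[155.39700182 170.57459636]]
w8 [(array([395.87410072, 214.53057554]), array([382, 202,  29,  26, 556], dtype=int32))] [[397.71466546 216.66731179]]
```

View pics/crop8.png

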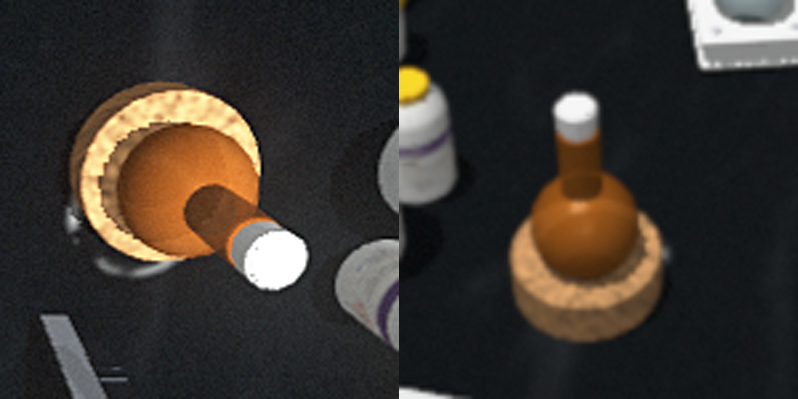

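The wrist and side views show the flask seated in the flat ring, with the stopper at about (217.8,219) in side. That is 1.6 px closer to upright, leaving a lean of about 1°. The gripper is clear, so I'll hand in.

```bash
python3 -c "
from rig import manip, status, get_image
print(manip.sign_off())"
```

```text
the job is handed in; nothing more can be done
None
```

The amber flask sits centred in the cork ring with the ring flat, the clear flask was left in the rack, and the job was handed in at about 17 s; I straightened a 3° lean once, leaving roughly 1–1.5° by my estimate from the pictures.

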